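# Hang the orange tray on the rail at its mark

### The arm

A 6-joint arm with a two-finger parallel gripper is mounted at the origin on a cart in front of the work surface, level with it; the furniture and walls round the work are solid. World frame = base frame: x ahead of the robot, y to its left, z up, the work surface at z = 0. Lengths are in mm, angles in rad, forces in N, time in s.
With the tool pointing down it reaches from about 400 to 925 mm from the base axis. Payload 12.5 kg.
Tool frame: the origin (TCP) lies on the mounting face of the last link; the fingertips stand 190 mm ahead of it and the grasp point (between the pads) lies 171 mm ahead of it; z points along the fingers, y is the line along which they close (so a half turn about z gives the same grasp; the last joint's range is limited). The gripper opens to 95 mm and grips with 3 to 60 N. Pads are 20 mm wide; open, the fingers measure 119 mm over their backs; the gripper's body (75 mm by 180 mm) begins 59 mm behind the grasp point.
Start: joints at [1.187, 0.491, 1.559, -0, 1.092, -0.106], TCP at [171.376, 601.045, 404.761] pointing down, gripper open.
Joint ranges: [-3.1, 3.1], [-0.84, 2.19], [0.05, 2.79], [-1.13, 4.28], [0.06, 2.93], [-2.69, 2.69]. Speed limits (rad/s): [2.22, 2.22, 2.79, 3.14, 3.14, 3.14].

### API

Orientations are given as [roll, pitch, yaw] about the fixed x, y, z axes, in that order (R = Rz(yaw) Ry(pitch) Rx(roll)).
In Python, from cell import env gives the robot as it stands.
- The arm moves only by the tool carry_out, never from a script. Its argument "series" is a list of rows, each a list of 5 numbers: the shift along the tool's x, y, z in m, then the turn about the tool's z in degrees, then the opening, from 0 (shut) to 1 (fully open). A call has 1 to 20 rows; each row is the pose to reach, as a shift and turn from the pose commanded when the call began, along the tool's axes at that moment; what a row does not reach only later rows make up. A row lasts 1/8 s, in which the tool goes at most 62.5 mm and 10.7 degrees, less where a joint would pass 70% of its speed; a pose out of reach is approached as far as the arm can. A call with a gripper value outside its range is refused whole. The fingers move at their own pace and stop on an object; the grip force is fixed at half the most. Time passes only in rows, so rows that repeat a pose let the fingers close. It gives the time, the measured TCP pose, the force, the opening and the grip force at its end, in the units of the state.
- env.state(): the state, without advancing time (a new reading comes with each control period).
- env.read_camera(name): name is "scene" or "top" or "wrist"; returns (picture, depth): 400x640x3 uint8, red, green, blue; 400x640 float32, mm along the optical axis (not along the pixel's ray), 0 where there is no reading.
- env.get_calibration(name): a dict with "intrinsics" (3x3 intrinsics, pixels), "cam_to_world" (4x4, takes a point from camera to world coordinates); the wrist camera has in their place "T_tool_cam" (4x4, takes a point from camera to tool coordinates, whose origin is the TCP and whose axes are the flange's). Camera axes: x right, y up, looking along -z (the intrinsics and any distortion apply to the point x, -y, -z); pixel columns grow to the right and rows downward; lengths in mm; the calibration is good to about 2 mm. A picture is of the moment at which its call begins: read the wrist's pose just before it. get_calibration takes no time and is no camera call.
- env.job_done(): hands the job in; it is judged then, once.
The state is a dict: "t": time; "joints": joint angles; "qvel": joint speeds; "tau": joint torques, N m; "eef_pos": TCP position; "tcp_rot": TCP orientation; "ft_force": force on the tool from outside, world axes, zero at the start; "moment": the same for the moment, N m; "opening": opening from 0.0 (shut) to 1.0 (fully open); "grip_force": force on a finger pad.
Only numpy, scipy, OpenCV 4.12 (cv2) and the standard library are available. Lean on these libraries where they do the work, as an engineer would, in place of code of your own. Each camera call takes 0.05 s, during which the arm holds its last target. There are 200 camera calls.

### The job

Take the orange hook-on tray by its black grip and hook it over the rail at the white mark, with its stem on the robot's side of the rail. Then slide it along, its hook staying over the rail, until it hangs centred on the orange mark, and let go. Leave the blue tray where it stands.

Things in the scene. Friction and masses are not known exactly. Their poses are not given: they have to be found in the camera images.
- orange_tray: Orange hook-on tray, loose, standing upright. Origin on the underside, straight below the hook's peak and grip; z up, x towards the hook's lip, y along the strap's width (along the rail when hung). Tray 80 x 62 x 20 mm, x -34 to +46. Black grip block 22 x 22 mm, z 138 to 190 mm: grip it at z 166. Hung, the rail's axis lies at x 0, z 127. 0.25 to 0.4 kg.
- orange_lip (a point): Lower end of the lip of the orange tray's hook, at x 22, z 107 mm of the tray. The hook is a strap 30 mm wide, 4 thick: a stem up from the tray at x -33 to z 115, a slope to the peak at x 0, z 138, a slope to x 22, z 123, then this lip. Open below the lip. To pass over the rail, the lip must be 27 mm or more above where it is when hung
- blue_tray: A blue tray of the same shape and size, loose, with the same frame; it stays where it stands.
- white_mark: White painted band, 22 mm long, on the level steel rail. Origin on the rail's axis, 180 mm up; y along the rail, x level and square to it, away from the robot. Rail 14 mm thick, 390 long, fixed on two posts 175 mm either side of its middle (20 mm thick, feet 56 across, collars 25 across). The marks are 60 to 100 mm either side of its middle. The paint catches nothing.
- orange_mark: Orange painted band, 22 mm long, on the same rail, on the other side of its middle: where the tray must hang in the end. Same axes as the white mark, origin on the rail's axis.
Not all that is in view belongs to the job. Several things have the shape of the orange_tray; the one meant has the colours described above.

How it is judged (in metres and radians):
On the way, in this order (a step that is already met when the one before it is completed fails the run):
1. the orange tray is hooked over the rail within 25 mm of the white mark, stem on the robot's side (z of orange_tray in the frame of white_mark between -0.138 and -0.115 m and x of orange_tray in the frame of white_mark between -0.025 and 0.025 m and x of orange_lip in the frame of white_mark above 0.007 m and z of orange_lip in the frame of white_mark below -0.006 m and angle between the y axis of orange_tray and the y axis of white_mark, either way round below 0.2 rad and angle between orange_tray's own z axis and vertical below 0.2 rad and y of orange_tray in the frame of white_mark between -0.025 and 0.025 m), for 0.2 s.
2. on its way, 40 to 80 mm from the orange mark, its hook is still over the rail (z of orange_tray in the frame of orange_mark between -0.138 and -0.115 m and x of orange_tray in the frame of orange_mark between -0.025 and 0.025 m and x of orange_lip in the frame of orange_mark above 0.007 m and z of orange_lip in the frame of orange_mark below -0.006 m and angle between the y axis of orange_tray and the y axis of orange_mark, either way round below 0.2 rad and angle between orange_tray's own z axis and vertical below 0.2 rad and y of orange_tray in the frame of orange_mark between -0.08 and 0.08 m and (y of orange_tray in the frame of orange_mark above 0.04 m or y of orange_tray in the frame of orange_mark below -0.04 m)), for 0.05 s.
At the end, for the whole second after the job is handed in: The orange tray hangs by its hook on the rail, upright within 11 degrees, stem on the robot's side, its middle within 15 mm of the orange mark along the rail, at rest and released (z of orange_tray in the frame of orange_mark between -0.138 and -0.115 m and x of orange_tray in the frame of orange_mark between -0.025 and 0.025 m and x of orange_lip in the frame of orange_mark above 0.007 m and z of orange_lip in the frame of orange_mark below -0.006 m and angle between the y axis of orange_tray and the y axis of orange_mark, either way round below 0.2 rad and angle between orange_tray's own z axis and vertical below 0.2 rad and y of orange_tray in the frame of orange_mark between -0.015 and 0.015 m and linear speed of orange_tray below 0.05 m/s and contact force between orange_tray and the fingers below 0.1 N); the robot touches nothing.
It fails at once if the blue tray is moved by more than 25 mm or tipped (distance of blue_tray from where it was at the start of the episode above 0.025 m or angle between blue_tray's own z axis and vertical above 0.3 rad).
It also fails if it takes over 51 s, if anything falls off the work surface, if the arm or the gripper's body presses on something with over 40 N, if the wrist force passes 120 N, or if a joint passes its speed limit or range.

## Working session

There is one attempt and no reset: what is moved stays moved. The work goes in short steps, Python scripts to look and compute and a tool call to move; the robot and the scene stay as the last step left them, time stands still between calls to the robot, and variables do not carry over. Pictures are saved under pics/ and viewed, at most 10 in all, crops included, and the job is handed in when it is done.

Besides the shell and the picture viewer there is one more tool, called as name(argument=value, ...), one argument or row to a line, values as JSON. carry_out: Moves the arm, as the interface text tells. Its arguments: {"type":"object","properties":{"series":{"type":"array","items":{"type":"array","items":{"type":"number"}}}},"required":["series"]}

```bash
ls; mkdir -p pics
cat > h.py <<'E'
import numpy as np, cv2
from cell import env
from scipy.spatial.transform import Rotation as Ro
def cam(n):
    s=env.state(); im,d=env.read_camera(n); c=env.get_calibration(n)
    if n=="wrist":
        T=np.eye(4);T[:3,:3]=Ro.from_euler('xyz',s['tcp_rot']).as_matrix();T[:3,3]=s['eef_pos'];T=T@np.array(c['T_tool_cam'])
    else: T=np.array(c['cam_to_world'])
    return im,d,np.array(c['intrinsics']),T,c
def pts(d,K,T):
    v,u=np.indices(d.shape); x=(u-K[0,2])/K[0,0]*d; y=(v-K[1,2])/K[1,1]*d
    return np.stack([x,-y,-d],-1)@T[:3,:3].T+T[:3,3]
E
python3 - <<'E'
from h import *
for n in ("scene","top"):
    im,d,K,T,c=cam(n); cv2.imwrite(f"pics/{n}0.png",im[:,:,::-1]); np.savez(f"{n}0.npz",im=im,d=d,K=K,T=T); print(n,{k:v for k,v in c.items() if k not in('intrinsics',)},K[0,0])
print(env.state())
E
```

```text
pics
scene {'cam_to_world': array([[ 7.96776133e-01,  2.39157081e-01, -5.54933946e-01,
         5.78856227e+01],
       [-6.04027077e-01,  3.41497969e-01, -7.20090569e-01,
        -6.07192587e+02],
       [ 1.72940572e-02,  9.08946108e-01,  4.16554784e-01,
         4.71751660e+02],
       [ 0.00000000e+00,  0.00000000e+00,  0.00000000e+00,
         1.00000000e+00]])} 441.5240294378136
top {'cam_to_world': array([[ 1.13289649e-03,  9.99049334e-01, -4.35791840e-02,
         4.91954522e+02],
       [-9.99974111e-01,  8.22118949e-04, -7.14859131e-03,
        -2.06673516e+01],
       [-7.10596811e-03,  4.35861544e-02,  9.99024400e-01,
         1.01641281e+03],
       [ 0.00000000e+00,  0.00000000e+00,  0.00000000e+00,
         1.00000000e+00]])} 507.46104029782924
{'t': 0.1, 'joints': array([ 1.18738104e+00,  4.91466235e-01,  1.55940943e+00, -1.92018971e-05,
        1.09169477e+00, -1.05600570e-01]), 'qvel': array([-0.00107411, -0.00110565, -0.00104036,  0.00233934, -0.00022035,
       -0.00090347]), 'tau': array([ 2.44867064e-03, -6.13624549e+01, -2.58608580e+01,  6.93347747e-02,
        4.70000971e-02, -1.83701144e-05]), 'eef_pos': array([171.37417833, 601.0044283 , 404.23341833]), 'tcp_rot': array([-3.14061852e+00, -8.61263796e-05,  2.86378675e+00]), 'ft_force': array([ 0.75125767,  0.61761822, -0.52583447]), 'moment': array([-0.01973548,  0.02049705,  0.00510818]), 'grip_force': 0.0, 'opening': 1.0004234903732916}
```

View pics/scene0.png

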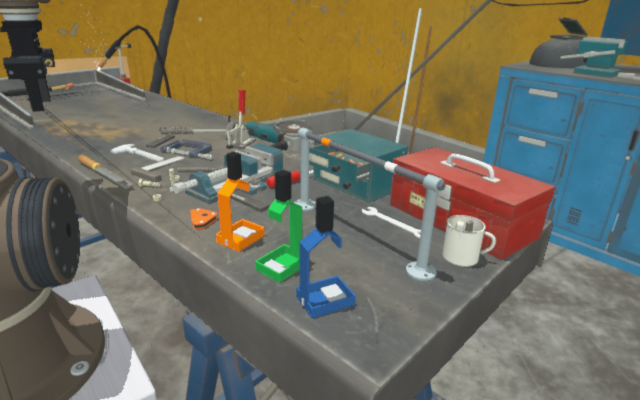

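View pics/top0.png

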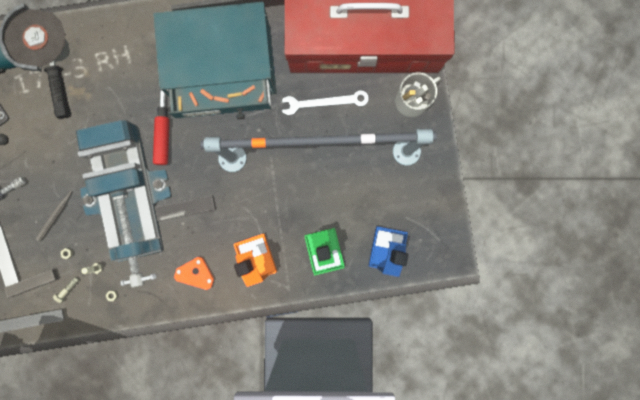

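The three tray-shaped things in the top view are orange (255,260), green (323,250) and blue (390,250). The orange one with the black grip at (243,268) is meant, and the orange triangle at (195,273) is a flat distractor. The white mark is at (368,139) and the orange mark at (258,143). Next I measure them from both views, with a confirming crop.

```bash
cat > m.py <<'E'
from h import *
def load(n): z=np.load(n); return z['im'],z['d'],z['K'],z['T']
def blobs(m,amin=30):
    n,l,s,c=cv2.connectedComponentsWithStats(m.astype(np.uint8)); return [(l==i,s[i],c[i]) for i in range(1,n) if s[i][4]>=amin]
E
python3 - <<'E'
from m import *
for n in("scene","top"):
    im,d,K,T=load(n+"0.npz"); P=pts(d,K,T); hsv=cv2.cvtColor(im,cv2.COLOR_RGB2HSV); H,S,V=cv2.split(hsv)
    print(n,"depth valid",(d>0).mean())
    masks=dict(orange=(H>5)&(H<17)&(S>190)&(V>150),black=(V<45),white=(S<40)&(V>190),blue=(H>105)&(H<125)&(S>150)&(V>60))
    for k,m in masks.items():
        for b,s,c in blobs(m,40):
            q=P[b]; q=q[d[b]>0]
            if len(q)==0: continue
            med=np.median(q,0)
            if 300<med[0]<850 and abs(med[1])<320 and med[2]>-20 and med[2]<260: print(k,c.round(1),s[4],med.round(1),q.min(0).round(),q.max(0).round())
    ok=(P[...,2]>165)&(P[...,2]<200)&(P[...,0]>550)&(P[...,0]<800)&(abs(P[...,1])<260)&(d>0)
    q=P[ok]; print("rail",len(q)); 
    for y in range(-220,200,40):
        w=q[abs(q[:,1]-y)<20]
        if len(w): print(y,w.mean(0).round(1),w.max(0)[2].round(1))
im=load("scene0.npz")[0]; cv2.imwrite("pics/crop0.png",cv2.resize(im[130:330,180:460],None,fx=2.8,fy=2.8)[:,:,::-1])
E
```

```text
scene depth valid 0.96344140625
orange [240.5 184.1] 115 [433.8 111.7 119. ] [405.  94. 108.] [442. 136. 140.]
orange [233.9 226.5] 999 [387.8  98.8  19.9] [375.  73.  -1.] [470. 158. 118.]
orange [196.3 215.9] 103 [378.6 240.2  14.3] [362. 202.  11.] [402. 268.  16.]
black [234.1 166.5] 273 [410.6 104.7 165.7] [404.  98. 142.] [427. 117. 189.]
black [282.7 186.9] 345 [433.6 -28.4 165.8] [428. -33. 141.] [452. -14. 188.]
black [324.3 215.8] 423 [ 426.1 -153.9  165.7] [ 419. -158.  141.] [ 440. -138.  188.]
white [390.  165.1] 65 [624.9 -93.4 185.4] [ 622. -105.  180.] [633. -82. 189.]
white [431.9 178.9] 80 [ 627.5 -187.7  189.9] [ 623. -198.  185.] [ 635. -175.  193.]
white [303.8 204.5] 56 [611.6 153.1   9.2] [603. 136.   5.] [624. 180.  16.]
white [391.7 220.5] 304 [731.9 -18.2   5. ] [ 708. -100.   -1.] [749.  65.   8.]
white [460.4 221.2] 110 [ 751.9 -176.3   70. ] [ 707. -202.   54.] [ 768. -163.   84.]
white [464.  247.1] 994 [ 712.4 -217.2   39.5] [ 702. -231.    2.] [ 766. -187.   77.]
white [243.3 231.3] 134 [434.3 125.5   8.4] [417.  85.   5.] [454. 148.  20.]
white [490.9
[... 1755 characters left out ...]
.] [ 474. -122.  108.]
white [252.  246.8] 243 [442.4 121.3   8.4] [426. 102.   0.] [460. 150. 127.]
white [326.8 262. ] 161 [411.1 -28.8   7.4] [398. -49.  -1.] [435.   3. 135.]
blue [390.  230.3] 50 [ 476.3 -149.3    4.7] [ 468. -180.   -1.] [ 482. -121.   24.]
blue [384.2 259.4] 531 [ 420.6 -131.5   19.3] [ 399. -153.   -2.] [ 456. -109.  142.]
rail 2199
-220 [ 634.4 -201.8  184.8] 190.5
-180 [ 633.4 -180.3  188.1] 194.8
-140 [ 632.5 -139.4  185.2] 189.3
-100 [630.7 -99.6 185.7] 190.7
-60 [629.4 -59.7 185.4] 189.7
-20 [627.9 -20.  185.3] 189.5
20 [626.4  19.3 185.4] 190.1
60 [624.8  59.4 185.4] 189.9
100 [623.2  99.8 186. ] 190.4
140 [621.3 142.6 186.3] 194.7
180 [619.8 170.8 189.1] 195.3
```

View pics/crop0.png

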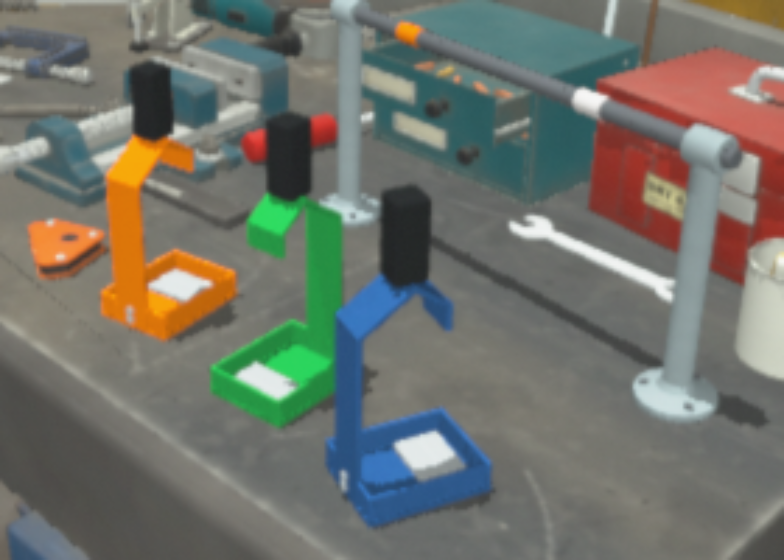

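The crop confirms it: orange tray with black grip at crop (150,100), stem on the robot's side and lip pointing away. It stands clear of green (288,155) and blue (405,235). I now move above it and look with the wrist camera.

carry_out(
  series=[
    [-0.06,-0.04,-0.01,-5,1],
    [-0.11,-0.08,-0.02,-10,1],
    [-0.16,-0.12,-0.03,-15,1],
    [-0.2,-0.16,-0.04,-20,1],
    [-0.24,-0.2,-0.04,-25,1],
    [-0.27,-0.25,-0.04,-30,1],
    [-0.3,-0.3,-0.04,-33,1],
    [-0.335,-0.35,-0.04,-33,1],
    [-0.369,-0.405,-0.04,-33,1],
    [-0.369,-0.405,-0.04,-33,1],
    [-0.369,-0.405,-0.04,-33,1],
    [-0.369,-0.405,-0.04,-33,1],
  ],
)

```text
t: 1.6
eef_pos: [414.8, 111.5, 444.7]
tcp_rot: [3.141, -0.0, -2.842]
ft_force: [-0.6, -0.1, -0.3]
opening: 1.003
grip_force: 0.0
```

Run:
```python
from m import *
im,d,K,T,c=cam("wrist"); np.savez("w1.npz",im=im,d=d,K=K,T=T); cv2.imwrite("pics/w1.png",im[:,:,::-1]); print(c['T_tool_cam'],env.state()['eef_pos'],env.state()['tcp_rot'])
P=pts(d,K,T)
def rep(n,ok,P):
    q=P[ok][:,:2]; r=cv2.minAreaRect(q.astype(np.float32)); print(n,len(q),q.mean(0).round(1),r)
for n,(im,d,K,T) in dict(w=(im,d,K,T),top=load("top0.npz"),scene=load("scene0.npz")).items():
    P=pts(d,K,T); H,S,V=cv2.split(cv2.cvtColor(im,cv2.COLOR_RGB2HSV)); z=P[...,2]
    near=(abs(P[...,0]-415)<80)&(abs(P[...,1]-110)<70)&(d>0)
    rep(n+" grip top",near&(z>184)&(z<196),P) if (near&(z>184)&(z<196)).sum()>5 else 0
    rep(n+" grip",near&(z>145)&(z<196),P) if (near&(z>145)&(z<196)).sum()>5 else 0
    rep(n+" tray",near&(z>10)&(z<24)&(S>150)&(H<20),P) if (near&(z>10)&(z<24)).sum()>5 else 0
    r=(abs(P[...,0]-625)<20)&(abs(P[...,1]-70)<50)&(z>170)&(S>110)&(H<22)&(d>0)
    if r.sum()>5: print(n,"omark",r.sum(),P[r].mean(0),P[r].min(0),P[r].max(0))
```

```text
[[ 3.13256394e-04  9.54308030e-01  2.98824508e-01  8.48473784e+01]
 [ 9.99999951e-01 -3.06957136e-04 -6.80155709e-05 -4.08073423e-01]
 [ 2.68185096e-05  2.98824514e-01 -9.54308079e-01  2.03094380e+01]
 [ 0.00000000e+00  0.00000000e+00  0.00000000e+00  1.00000000e+00]] [414.82551457 111.54179223 444.67936703] [ 3.14140319e+00 -8.20983160e-05 -2.84123386e+00]
w grip top 696 [415.2 113.3] ((416.1923522949219, 113.42959594726562), (21.97684097290039, 21.261730194091797), 17.596954345703125)
w grip 1003 [412.5 112.4] ((416.0522766113281, 113.5618667602539), (21.866323471069336, 21.901018142700195), 18.51291847229004)
w tray 255 [418.6 102.5] ((421.32342529296875, 115.11138916015625), (80.07587432861328, 61.37517547607422), 18.84044075012207)
top grip top 184 [417.  114.2] ((417.06976318359375, 114.29828643798828), (21.70552635192871, 22.091737747192383), 18.997560501098633)
top grip 238 [418.1 112.4] ((417.18731689453125, 114.33875274658203), (21.954153060913086, 22.091737747192383), 18.997560501098633)
top tray 165 [436.2 108.6] ((422.6873779296875, 116.66935729980469), (79.42362976074219, 61.91050720214844), 18.743640899658203)
top omark 127 [623.4220494   89.87219688 186.2263525 ] [616.72116385  77.79432239 178.66152052] [630.73629269 101.79646616 190.39507883]
scene grip top 83 [414.2 109.6] ((415.6242980957031, 113.05390930175781), (21.940086364746094, 22.292396545410156), 18.777992248535156)
scene grip 370 [413.1 107.6] ((415.80084228515625, 112.75395965576172), (24.233060836791992, 25.739992141723633), 20.610633850097656)
scene tray 391 [422.6 110.5] ((421.2807922363281, 114.19851684570312), (83.30442810058594, 64.29734802246094), 19.493839263916016)
scene omark 60 [618.68330214  87.68756577 182.74331114] [614.27452179  75.81181403 174.09297072] [628.18595972 102.54798024 187.97938761]
```

carry_out(
  series=[
    [-0.002,0.001,0.03,-1.4,1],
    [-0.002,0.001,0.06,-1.4,1],
    [-0.002,0.001,0.09,-1.4,1],
    [-0.002,0.001,0.108,-1.4,1],
    [-0.002,0.001,0.108,-1.4,1],
    [-0.002,0.001,0.108,-1.4,0],
    [-0.002,0.001,0.108,-1.4,0],
    [-0.002,0.001,0.108,-1.4,0],
    [-0.002,0.001,0.108,-1.4,0],
    [-0.002,0.001,0.108,-1.4,0],
    [-0.002,0.001,0.108,-1.4,0],
  ],
)

```text
t: 3.02
eef_pos: [416.8, 111.9, 336.7]
tcp_rot: [3.142, 0.0, -2.819]
ft_force: [1.3, 0.1, 0.2]
opening: 0.426
grip_force: 0.0
```

carry_out(
  series=[
    [0,0,0,0,0],
    [0,0,0,0,0],
    [0,0,0,0,0],
    [0,0,0,0,0],
    [0,0,0,0,0],
  ],
)

```text
t: 3.65
eef_pos: [416.7, 111.9, 336.6]
tcp_rot: [3.141, -0.0, -2.819]
ft_force: [0.1, 1.0, -2.5]
opening: 0.233
grip_force: 30.0
```

carry_out(
  series=[
    [0,0,-0.02,0,0],
    [0,0,-0.05,0,0],
    [0,0,-0.08,0,0],
    [0,0,-0.1,0,0],
    [-0.03,-0.01,-0.1,0,0],
    [-0.065,-0.022,-0.1,0,0],
    [-0.1,-0.033,-0.1,0,0],
    [-0.136,-0.045,-0.1,2,0],
    [-0.126,-0.075,-0.1,5,0],
    [-0.113,-0.113,-0.1,8,0],
    [-0.1,-0.151,-0.1,11,0],
    [-0.088,-0.188,-0.1,14,0],
    [-0.077,-0.222,-0.1,16.3,0],
    [-0.071,-0.238,-0.1,16.3,0],
    [-0.071,-0.238,-0.1,16.3,0],
    [-0.071,-0.238,-0.1,16.3,0],
  ],
)

```text
t: 5.65
eef_pos: [559.5, -90.5, 436.6]
tcp_rot: [3.141, -0.0, -3.103]
ft_force: [-0.5, 0.0, -3.9]
opening: 0.227
grip_force: 30.0
```

Run:
```python
from m import *
im,d,K,T,c=cam("wrist"); cv2.imwrite("pics/w2.png",im[:,:,::-1]); np.savez("w2.npz",im=im,d=d,K=K,T=T); P=pts(d,K,T); H,S,V=cv2.split(cv2.cvtColor(im,cv2.COLOR_RGB2HSV)); z=P[...,2]
r=(abs(P[...,0]-627)<25)&(z>170)&(z<200)&(d>0)&(S<120)
q=P[r]; print("rail",len(q)); 
for y in range(-220,200,40):
    w=q[abs(q[:,1]-y)<20]
    if len(w)>20: print(y,np.percentile(w,[2,50,98],axis=0).round(1).tolist())
w=r&(V>190)&(S<40); [print("white",c,s[4],P[b].mean(0).round(1)) for b,s,c in blobs(w,20)]
for n in("scene","top"):
    im,d,K,T,c=cam(n); P=pts(d,K,T); H,S,V=cv2.split(cv2.cvtColor(im,cv2.COLOR_RGB2HSV)); cv2.imwrite(f"pics/{n}2.png",im[:,:,::-1])
    near=(abs(P[...,0]-565)<70)&(abs(P[...,1]+91)<60)&(d>0)
    o=near&(H<20)&(S>150)&(V>90); q=P[o]; print(n,q.min(0).round(),q.max(0).round())
    zz=P[...,2]; t=o&(zz>110)&(zz<125)
    t=o&(zz<125)
    if t.sum()>10: print(cv2.minAreaRect(P[t][:,:2].astype(np.float32)))
    q=P[near&(zz>238)&(zz<260)&(V<60)]; print(len(q), q.mean(0) if len(q) else 0)
print(env.state()['eef_pos'],env.state()['ft_force'])
```

```text
rail 1814
-220 [[628.3, -204.6, 179.2], [630.8, -202.3, 184.5], [635.5, -200.1, 187.2]]
-180 [[622.4, -199.9, 172.6], [624.8, -195.0, 185.1], [632.8, -190.1, 191.5]]
20 [[619.0, 17.8, 178.7], [621.5, 29.5, 184.7], [626.6, 39.6, 187.5]]
60 [[617.8, 40.9, 178.4], [620.7, 58.6, 184.9], [625.6, 76.5, 187.5]]
140 [[608.9, 150.6, 172.7], [611.2, 154.7, 184.4], [616.5, 159.8, 191.6]]
180 [[608.4, 160.3, 172.4], [612.7, 169.2, 188.9], [624.0, 183.0, 192.8]]
white [620.9281768  286.08103131] 543 [614.1 166.2 188.5]
white [191.5        285.32608696] 46 [ 627.2 -195.   188.8]
white [477.53389831 289.64830508] 236 [623.6  47.4 186.5]
scene [ 523. -124.   99.] [611. -57. 434.]
((568.4429321289062, -91.0926284790039), (83.23674774169922, 64.19470977783203), 1.9266433715820312)
197 [553.77675839 -97.09678201 251.53326875]
top [ 509. -122.   99.] [539. -40. 598.]
((532.7483520507812, -90.64944458007812), (62.49515151977539, 8.745367050170898), 85.71943664550781)
0 0
[559.60093771 -90.38618969 436.74931527] [-0.30213982 -0.67963432 -3.09649659]
```

View pics/scene2.png

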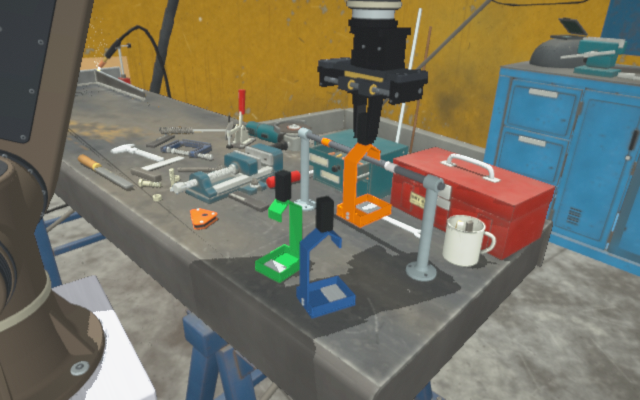

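The scene view shows the orange tray upright in the gripper at (365,190), in front of the rail and clear of green and blue. I now move it over the rail and lower it.

carry_out(
  series=[
    [-0.015,-0.001,0,0,0],
    [-0.035,-0.002,0,0,0],
    [-0.055,-0.003,0,0,0],
    [-0.07,-0.004,0,0,0],
    [-0.07,-0.004,0,0,0],
    [-0.07,-0.004,0.01,0,0],
    [-0.07,-0.004,0.02,0,0],
    [-0.07,-0.004,0.03,0,0],
    [-0.07,-0.004,0.037,0,0],
    [-0.07,-0.004,0.042,0,0],
    [-0.07,-0.004,0.042,0,0],
    [-0.07,-0.004,0.042,0,0],
    [-0.07,-0.004,0.042,0,0],
  ],
)

```text
t: 7.42
eef_pos: [629.7, -92.6, 395.0]
tcp_rot: [-3.142, 0.001, -3.103]
ft_force: [0.1, 0.7, -3.9]
opening: 0.227
grip_force: 30.0
```

Run:
```python
from m import *
im,d,K,T,c=cam("scene"); P=pts(d,K,T); cv2.imwrite("pics/s3.png",cv2.resize(im[90:290,280:480],None,fx=3,fy=3)[:,:,::-1])
H,S,V=cv2.split(cv2.cvtColor(im,cv2.COLOR_RGB2HSV)); zz=P[...,2]
o=(abs(P[...,0]-630)<70)&(abs(P[...,1]+91)<60)&(d>0)&(H<20)&(S>150)&(V>90)&(zz<78)
print(cv2.minAreaRect(P[o][:,:2].astype(np.float32)),P[o].min(0)[2]);print(env.state()['eef_pos'],env.state()['ft_force'])
```

```text
((639.719970703125, -93.38844299316406), (85.90999603271484, 63.78583908081055), 2.3920507431030273) 57.25437036216641
[629.67063532 -92.57902086 395.01502703] [ 0.83314995  0.06438297 -4.15380058]
```

View pics/s3.png

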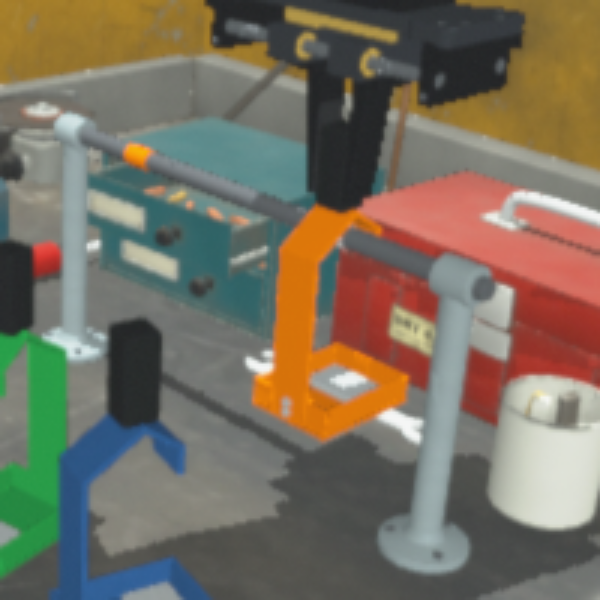

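The crop shows the hook over the rail, peak just above it at (345,215), stem on the robot's side. The white mark is hidden under the strap and the orange mark is at (138,155). Now I slide it.

carry_out(
  series=[
    [0,0,0.002,0,0],
    [0,0,0.002,0,0],
    [0,0.008,0.002,0,0],
    [0,0.02,0.002,0,0],
    [0,0.035,0.002,0,0],
    [0,0.05,0.002,0,0],
    [0,0.065,0.002,0,0],
    [0,0.08,0.002,0,0],
    [0,0.095,0.002,0,0],
    [0,0.11,0.002,0,0],
    [0,0.125,0.002,0,0],
    [0,0.14,0.002,0,0],
    [0,0.155,0.002,0,0],
    [0,0.168,0.002,0,0],
    [0,0.177,0.002,0,0],
    [0,0.182,0.002,0,0],
    [0,0.182,0.002,0,0],
    [0,0.182,0.002,0,0],
  ],
)

```text
t: 9.72
eef_pos: [622.8, 88.9, 392.7]
tcp_rot: [-3.142, 0.0, -3.104]
ft_force: [-0.1, -0.6, -3.2]
opening: 0.228
grip_force: 30.0
```

Run:
```python
from m import *
im,d,K,T,c=cam("scene"); P=pts(d,K,T)
H,S,V=cv2.split(cv2.cvtColor(im,cv2.COLOR_RGB2HSV)); zz=P[...,2]
o=(abs(P[...,0]-625)<70)&(abs(P[...,1]-90)<60)&(d>0)&(H<20)&(S>150)&(V>90)&(zz<76)&(zz>30)
print(cv2.minAreaRect(P[o][:,:2].astype(np.float32)),P[o].min(0)[2]);print(env.state())
```

```text
((631.4173583984375, 87.92314147949219), (82.90188598632812, 65.33294677734375), 1.6221399307250977) 55.60519931253202
{'t': 9.775, 'joints': array([ 3.68087409e-02,  5.08281686e-01,  1.56237755e+00,  1.61184123e-05,
        1.07089166e+00, -1.57171575e+00]), 'qvel': array([-2.88797726e-04, -2.22676998e-05, -6.82905832e-04,  5.60750560e-04,
       -7.83200599e-04,  1.46424566e-03]), 'tau': array([ 2.08236831e-01, -6.43926787e+01, -2.67562991e+01, -2.56714906e-02,
        6.58198027e-02, -6.49259300e-05]), 'eef_pos': array([622.7918148 ,  88.88036746, 392.73086427]), 'tcp_rot': array([ 3.14157855e+00,  4.17661894e-05, -3.10387221e+00]), 'ft_force': array([ 0.2059202 ,  0.73621785, -2.9390989 ]), 'moment': array([ 0.00267744,  0.0340551 , -0.01104929]), 'grip_force': 29.99935269355774, 'opening': 0.23113502989674511}
```

carry_out(
  series=[
    [0,0.001,0.001,0,0],
    [0,0.001,0.002,0,0],
    [0,0.001,0.0025,0,0],
    [0,0.001,0.003,0,0],
    [0,0.001,0.003,0,0],
  ],
)

```text
t: 10.4
eef_pos: [622.7, 90.2, 389.9]
tcp_rot: [-3.142, 0.0, -3.103]
ft_force: [-1.1, -0.6, -1.0]
opening: 0.23
grip_force: 30.0
```

carry_out(
  series=[
    [0,0,0,0,0.3],
    [0,0,0,0,0.35],
    [0,0,0,0,0.4],
    [0,0,0,0,0.5],
    [0,0,0,0,0.6],
    [0,0,0,0,0.6],
    [0,0,0,0,0.6],
    [0,0,0,0,0.6],
    [0,0,-0.01,0,0.6],
    [0,0,-0.03,0,0.6],
    [0,0,-0.06,0,0.6],
    [0,0,-0.1,0,0.6],
    [0,0,-0.12,0,0.6],
    [0,0,-0.12,0,0.6],
    [0,0,-0.12,0,0.6],
  ],
)

```text
t: 12.28
eef_pos: [622.6, 90.2, 508.9]
tcp_rot: [3.141, -0.001, -3.103]
ft_force: [-0.3, 0.2, 0.3]
opening: 0.6
grip_force: 0.0
```

Run:
```python
from m import *
for k in range(2):
    im,d,K,T,c=cam("scene"); P=pts(d,K,T)
    H,S,V=cv2.split(cv2.cvtColor(im,cv2.COLOR_RGB2HSV)); zz=P[...,2]
    n=(abs(P[...,0]-625)<70)&(abs(P[...,1]-90)<60)&(d>0)
    o=n&(H<20)&(S>150)&(V>90)&(zz<76)&(zz>30)
    print(cv2.minAreaRect(P[o][:,:2].astype(np.float32)),P[o].min(0)[2])
    g=n&(V<60)&(zz>200)&(zz<250); print("grip",P[g].mean(0),P[g].min(0),P[g].max(0))
cv2.imwrite("pics/s4.png",cv2.resize(im[90:290,240:460],None,fx=2.9,fy=2.9)[:,:,::-1]);print(env.state()['eef_pos'],env.state()['opening'])
```

```text
((629.5579223632812, 89.23530578613281), (83.169189453125, 65.42000579833984), 3.0528695583343506) 53.17835781232634
grip [618.95732031  82.88556917 221.87308272] [610.32298517  76.68864899 200.06137162] [633.24744779  97.59652288 243.68517577]
((629.2681274414062, 89.0179214477539), (83.54328918457031, 63.885597229003906), 1.8490240573883057) 52.53072540002495
grip [618.96968522  82.79430271 221.93806969] [610.75207817  75.98930071 200.06858874] [633.5863642   97.05687907 243.779922  ]
[622.73788352  90.23822297 508.62783433] 0.5999647802882897
```

View pics/s4.png

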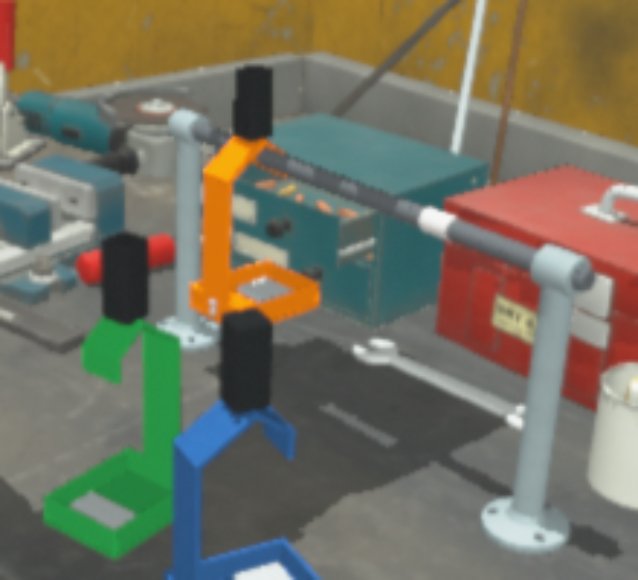

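The orange tray hangs level over the orange mark, with its hook peak at (258,140) hiding the mark and the gripper clear. Its middle measures y ≈ 89 against the mark's ≈ 89. Handing in.

```bash
python3 -c "
from cell import env
print(env.job_done())"
```

```text
the job is handed in; nothing more can be done
None
```

The job is handed in: the orange tray was hooked over the rail at the white mark, slid along, and left hanging released within about 1 mm of the orange mark by my measurement; the blue tray was not touched, and no verdict came back.

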